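Hang the keyhole bottle bracket, secure it and load it

ROBOT

A 6-joint arm with a two-finger parallel gripper is mounted at the origin on a cart in front of the work surface, level with it; the furniture and walls round the work are solid. World frame = base frame: x ahead of the robot, y to its left, z up, the work surface at z = 0. Lengths are in m, angles in degrees, forces in N, time in s.
With the tool pointing down it reaches from about 0.3 to 0.75 m from the base axis. Payload 8.5 kg.
Tool frame: the origin (TCP) lies on the centre line of the jaws, within the pads' length; the fingertips stand 14 mm ahead of it and the grasp point (between the pads) lies 5 mm behind it; z points along the fingers, x is the direction in which the jaws open and shut, and the axes are right-handed (so a half turn about z gives the same grasp; the last joint's range is limited). The gripper opens to 85 mm and grips with 20 to 120 N. Pads are 22 mm wide; open, the fingers measure 114 mm over their backs; the gripper's body (76 mm by 85 mm) begins 54 mm behind the grasp point. The pads swing forward as they close: fully open they stand 13 mm farther back than shut.
Start: joints at [-80.117, 21.807, 74.336, -0, 83.858, -12.336], TCP at [0.208, -0.509, 0.245] pointing down, gripper open.
Joint ranges: [-178.18, 178.18], [-50.72, 133.34], [12.68, 142.11], [-81.47, 261.47], [9.98, 163.14], [-165.26, 165.26]. Speed limits (degrees/s): [136.94, 136.94, 180, 180, 180, 180].

INTERFACE

Orientations are given as a 3x3 rotation matrix whose columns are the frame's x, y, z axes.
In Python, from rig import * gives the robot as it stands.
- The arm moves only by the shell command python3 -m crank 'ROWS' [FORCE]. ROWS is JSON, one flat list of numbers, 7 for each row, row after row: the turn, a rotation vector about the world's x, y, z in rad, then the shift along the world's x, y, z in m, then the opening in per cent of the stroke, from 0 (shut) to 100 (fully open). A call has 1 to 20 rows; each row shifts and turns the commanded pose from where the row before left it; what a row does not reach is not made up. A row lasts 1/10 s, in which the tool goes at most 50 mm and 8.59 degrees, less where a joint would pass 70% of its speed; a pose out of reach is approached as far as the arm can. A call is refused whole if a number of a shift passes 0.05 or a number of a turn 0.15, either way. A call with a gripper value outside its range is refused whole. The fingers move at their own pace and stop on an object; FORCE is the grip in N (left out, the last holds). Time passes only in rows, so rows that do not move let the fingers close. It gives the time, the measured TCP pose, the force and the opening at its end, in the units of the state.
- observe(): the state, without advancing time (a new reading comes with each control period).
- get_image(name): name is "side" or "top" or "wrist"; returns a dict with "frame" (420x560x3 uint8, red, green, blue), "fov_y" (degrees; the focal length in pixels is half the picture's height over the tangent of half this angle, whatever the lens; pixels are square), "cx", "cy" (the principal point, pixels), "k1" (the pictures are not rectified: a ray, as slopes to the right and down, at radius r is drawn at 1 + k1 r^2 times it, then the intrinsics apply), "world_to_cam" (4x4, takes a point from world to camera coordinates). Camera axes: x right, y up, looking along -z (the intrinsics and any distortion apply to the point x, -y, -z); pixel columns grow to the right and rows downward; lengths in m; the calibration is good to about 2 mm. A picture is of the moment at which its call begins. There is no depth.
- close_job(): hands the job in, once; it reports no verdict.
The state is a dict: "time_s": time; "q": joint angles; "qvel": joint speeds; "joint_efforts": joint torques, N m; "position": TCP position; "tool_rot": TCP orientation; "ft_force": force on the tool from outside, world axes, zero at the start; "wrist_torque": the same for the moment, N m; "grip_width": finger opening in m.
Only numpy, scipy, OpenCV 4.12 (cv2) and the standard library are available. Lean on these libraries where they do the work, as an engineer would, in place of code of your own. Each camera call takes 0.05 s, during which the arm holds its last target. There are 200 camera calls.

TASK

Hang the blue bottle bracket on the plywood stand: fit the large ends of its two keyholes over the stud heads, press it flat against the panel and slide it down until it is fully home. Then swing the red catch right down over the bracket's shoulder, and finally take the yellow bottle that stands in the open by the front of the bench (not one from the far left end), stand it upright in the bracket's pocket and let go.

Things in the scene. Friction and masses are not known exactly. Their poses are not given: they have to be found in the camera images.
- stand: fixed plywood stand: upright panel 230 wide, 150 high, 18 thick, with a low foot behind it (105 deep). Origin on the bench at the middle of the panel's front face; x horizontally into the panel, y left along it, z up. At its right end (y -91 to -119) an ear rises to 185 and carries the red catch. Two steel studs stick out of the face
- stud_mid (a point): point on the panel's front face midway between the two studs, at the height of their axes (119 above the bench); axes as stand. Studs at y = +55 and -55: neck 8 diameter, sticking 8.5 out of the face (-x), then a round head 18 diameter, 5 thick (its front 13.5 from the face)
- bracket_grip (a point): centre of the black rubber grip tab of the loose blue bracket (350 g); hold it here. Tab 16 thick (x), 50 wide (y), reaching 20 above this point and 30 below, down to the plate's shoulders. The bracket stands by itself, this point 140 above its underside. Axes: x out of the flat back, y left, z up; hung, they agree with the stand's
- bracket_lock (a point): point on the bracket's flat back face, 71 below and 8 behind (+x) bracket_grip, axes as there; meets stud_mid when fully home. Plate 170 wide, 110 high, 6 thick. Keyholes at y = +55 and -55: large end 27 across, its centre 24 below this point; an 11 wide slot runs up from it to 4 above this point. So it goes on 24 above home, then slides down 24
- pocket_floor (a point): centre of the inner floor of the bracket's open pocket, 65 in front of (-x) the bracket's back face and 4 above its underside; pocket 62 x 62 inside, walls 38 high above this floor, outside 70 x 70. Axes as bracket_grip
- catch_pivot (a point): pivot of the red catch: 105 to the right (-y) of stud_mid, 49 above it and 8.5 in front of the face; axes as stand. The catch is a bar 10 x 11 thick reaching 61 from the pivot to its round end. Level, it lies just over the right shoulder of the bracket that hangs home (shoulder 8 below the pivot)
- catch_tip (a point): point on the catch's centre line, 55 from the pivot
- catch (a joint): angle of the catch: 0 = straight up, grows as it swings to the left (towards the middle of the stand, +y) and down; 1.57 = level over the bracket, its stop. Starts within 0.25 of upright, stays where it is left, takes about 1 N at its end to move
- bottle_mid (a point): centre, half-way up, of the loose yellow plastic bottle (130 g): 47 diameter, 153 tall; body tapering in above about 105 from its base, then a yellow cap 29 diameter from 126 to 153, which can be gripped. It stands on the bench in the open, near the front; others at the far left end belong to the room; z up
Mind the look-alikes: they are no part of the job. Of the things that look like the part that bears bottle_mid, the middle-sized one is meant.

How it is judged:
By the outcome, as a careful person would: the job done as asked, in the order asked, and still so for the second after the job is handed in, with the robot touching nothing.
It also fails if it takes over 64 s, if anything falls off the work surface, if the arm or the gripper's body presses on something with over 40 N, if the wrist force passes 120 N, or if a joint passes its speed limit or range.

## Working session

There is one attempt and no reset: what is moved stays moved. The work goes in short steps, Python scripts to look and compute and a shell command to move; the robot and the scene stay as the last step left them, time stands still between calls to the robot, and variables do not carry over. Pictures are saved under pics/ and viewed, about 8 in all and at most 12, crops included, and the job is handed in when it is done.

```bash
ls; mkdir -p pics; cat > h.py <<'E'
from rig import *
import numpy as np, cv2
def snap(n,f,crop=None,scale=1):
    d=get_image(n); im=cv2.cvtColor(d["frame"],cv2.COLOR_RGB2BGR)
    if crop: im=im[crop[1]:crop[3],crop[0]:crop[2]]
    if scale!=1: im=cv2.resize(im,None,fx=scale,fy=scale,interpolation=cv2.INTER_CUBIC)
    cv2.imwrite(f"pics/{f}.png",im); np.save(f"pics/{f}.npy",d,allow_pickle=True); return d
def load(f): return np.load(f"pics/{f}.npy",allow_pickle=True).item()
def F(d): return d["frame"].shape[0]/2/np.tan(np.radians(d["fov_y"]/2))
def proj(d,P):
    P=np.atleast_2d(P); T=np.array(d["world_to_cam"]); c=P@T[:3,:3].T+T[:3,3]
    s=np.c_[c[:,0]/-c[:,2],c[:,1]/c[:,2]]; r2=(s**2).sum(1,keepdims=True)
    return s*(1+d["k1"]*r2)*F(d)+[d["cx"],d["cy"]]
def ray(d,uv):
    p=(np.array(uv,float)-[d["cx"],d["cy"]])/F(d); s=p.copy()
    for _ in range(30): s=p/(1+d["k1"]*(s@s))
    T=np.array(d["world_to_cam"]); R=T[:3,:3]; v=R.T@np.array([s[0],-s[1],-1]); return -R.T@T[:3,3],v
def onz(d,uv,z):
    o,v=ray(d,uv); return o+v*(z-o[2])/v[2]
def st():
    s=observe(); print(round(s["time_s"],2),np.round(s["position"],4),np.round(s["ft_force"],1),round(s["grip_width"],4)); print(np.round(s["tool_rot"],3).tolist(),np.round(s["q"],1))
E
python3 - <<'E'
from h import *
for n in("side","top"):
    d=snap(n,n+"0"); print(n,d["fov_y"],d["k1"],np.linalg.inv(np.array(d["world_to_cam"])).round(3).tolist())
a=cv2.imread("pics/side0.png");b=cv2.imread("pics/top0.png")
st()
E
```

```text
pics
side 52.10509869779493 -0.05619867459138056 [[0.999, -0.015, 0.051, 0.544], [0.052, 0.444, -0.894, -0.831], [-0.01, 0.896, 0.444, 0.592], [0.0, 0.0, 0.0, 1.0]]
top 56.1511699521416 -0.0802481812669012 [[-0.029, 0.99, -0.135, 0.364], [-1.0, -0.027, 0.014, 0.061], [0.01, 0.135, 0.991, 1.316], [0.0, 0.0, 0.0, 1.0]]
0.1 [ 0.2079 -0.5089  0.2448] [ 0.3  0.6 -0.4] 0.0852
[[0.378, -0.926, -0.0], [-0.926, -0.378, 0.001], [-0.001, -0.0, -1.0]] [-80.1  21.8  74.4   0.   83.9 -12.3]
```

View pics/side0.png

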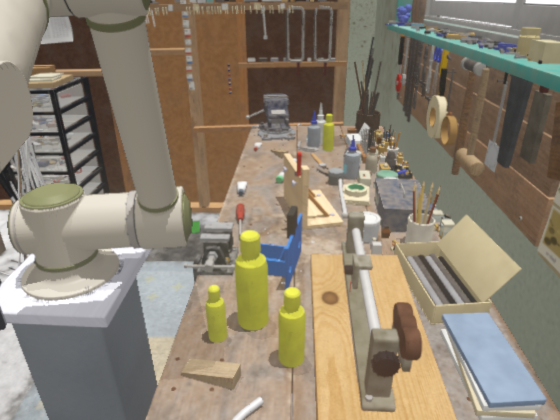

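View pics/top0.png

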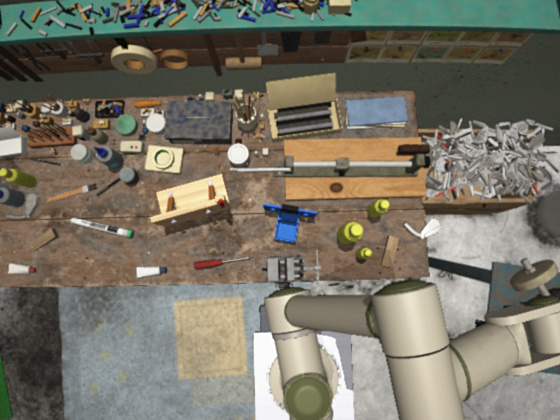

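Three candidates: big (350,232), medium (380,207) and small (364,254) in the top view. The medium one at (380,207) is the target. The stand is at (190,200) and the bracket at (290,220).

```bash
python3 - <<'E'
import cv2,numpy as np
b=cv2.imread("pics/top0.png");a=cv2.imread("pics/side0.png")
k=dict(interpolation=cv2.INTER_CUBIC)
t1=cv2.resize(b[165:240,140:240],(400,300),**k); t2=cv2.resize(b[190:265,255:355],(400,300),**k)
s1=cv2.resize(a[145:235,255:375],(400,300),**k); s2=cv2.resize(a[195:285,240:360],(400,300),**k)
cv2.imwrite("pics/m1.png",np.vstack([np.hstack([t1,t2]),np.hstack([s1,s2])]))
E
```

```text
(no output)
```

View pics/m1.png

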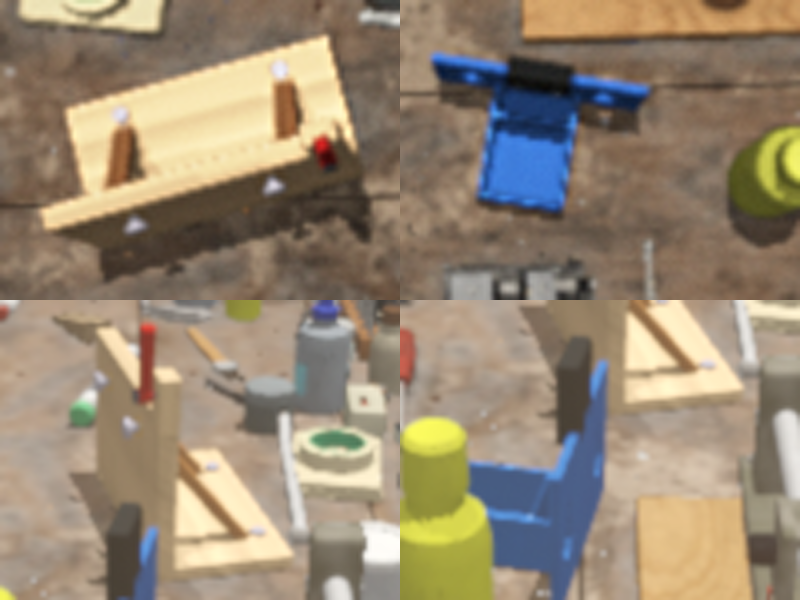

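The crops show: stand front-left top corner at crop (45,228), stud heads at (136,224) and (273,185), red catch upright at (322,145), and the bracket's back top edge from (432,55) to (650,90). Next I fit the poses.

```bash
cat > fit.py <<'E'
from h import *
from scipy.optimize import least_squares
def W(p,P):
    c,s=np.cos(p[2]),np.sin(p[2]); P=np.array(P,float)
    return np.c_[p[0]+c*P[:,0]-s*P[:,1],p[1]+s*P[:,0]+c*P[:,1],P[:,2]]
def fit(obs,p0):
    def r(p): return np.concatenate([(proj(d,W(p,P))-uv).ravel() for d,P,uv in obs])
    q=least_squares(r,p0,loss="soft_l1"); return q.x,r(q.x)
E
python3 - <<'E'
from fit import *
t=load("top0"); s=load("side0")
c=lambda o,k,L:np.array(o)+np.array(L)/k
stand=[(t,[[0,.115,.15],[-.011,.055,.123],[-.011,-.055,.123]],c((140,165),4,[[45,228],[136,222],[273,184]])),
 (s,[[0,.115,.15],[-.0135,.055,.119],[-.0135,-.055,.119]],c((255,145),10/3,[[97,30],[100,80],[129,126]]))]
p,r=fit(stand,[.42,.4,.25]); print("stand",p.round(4),np.degrees(p[2]),r.reshape(-1,2).round(1).tolist())
# bracket origin: back face centre bottom
br=[(t,[[0,.085,.11],[0,-.085,.11],[0,.025,.16],[0,-.025,.16],[-.016,.025,.16],[-.016,-.025,.16],[-.1,.035,.042],[-.1,-.035,.042]],
 c((255,190),4,[[32,53],[250,87],[112,57],[176,66],[108,84],[171,92],[80,201],[160,213]]))]
p,r=fit(br,[.42,.05,-.15]); print("br",p.round(4),np.degrees(p[2]),r.reshape(-1,2).round(1).tolist())
print("grip",W(p,[[-.008,0,.14]]).round(4))
hsv=cv2.cvtColor(t["frame"],cv2.COLOR_RGB2HSV)
m=cv2.inRange(hsv,(25,120,90),(35,255,255)); m[:,:340]=0
n,_,S,C=cv2.connectedComponentsWithStats(m)
for i in range(1,n):
    if S[i,4]>30: print(S[i],C[i].round(1),onz(t,C[i],.1).round(3))
ms=cv2.inRange(cv2.cvtColor(s["frame"],cv2.COLOR_RGB2HSV),(25,120,90),(35,255,255))
n,_,S,C=cv2.connectedComponentsWithStats(ms)
for i in range(1,n):
    if S[i,4]>60: print("side",S[i],C[i].round(1))
E
```

```text
stand [0.5344 0.3362 0.2648] 15.169806505321395 [[0.0, -0.5], [-0.2, -0.2], [0.0, -1.0], [-0.2, -1.0], [-0.9, 0.4], [-0.5, 0.4]]
br [ 0.5388  0.0284 -0.1824] -10.453614061446244 [[0.2, 0.8], [-0.0, 0.6], [-0.6, 0.2], [0.1, 0.6], [-0.4, -1.2], [0.5, -0.7], [-0.5, -0.4], [0.9, -0.1]]
grip [[0.5309 0.0299 0.14  ]]
[370 199  20  15 189] [380.4 205.6] [ 0.541 -0.255  0.1  ]
[340 222  23  20 336] [352.2 231. ] [ 0.463 -0.162  0.1  ]
[359 247  13  11 104] [365.  252.1] [ 0.397 -0.198  0.1  ]
side [323 113  11  38 333] [328.3 132.5]
side [ 235  231   34  100 2669] [251.4 283.4]
side [206 285  21  57 906] [215.7 315.3]
side [ 279  287   26   81 1778] [291.4 329.3]
```

```bash
python3 -m crank '[0,0,0.0625,0.0202,0.0337,0.02,100, 0,0,0.0625,0.0202,0.0337,0.02,100, 0,0,0.0625,0.0202,0.0337,0.01,100, 0,0,0.0625,0.0202,0.0337,0.01,100, 0,0,0.0625,0.0202,0.0337,0,100, 0,0,0.0625,0.0202,0.0337,0,100, 0,0,0.0625,0.0202,0.0337,0,100, 0,0,0.0625,0.0202,0.0337,0,100, 0,0,0.0625,0.0202,0.0337,0,100, 0,0,0.0625,0.0202,0.0337,0,100, 0,0,0.0625,0.0202,0.0337,0,100, 0,0,0.0625,0.0202,0.0337,0,100, 0,0,0.0625,0.0202,0.0337,0,100, 0,0,0.0625,0.0202,0.0337,0,100, 0,0,0.0625,0.0202,0.0337,0,100, 0,0,0.0625,0.0202,0.0337,0,100, 0,0,0,0,0,0,100]' 60
python3 - <<'E'
from h import *
st(); d=snap("wrist","w1")
from fit import *
p=[.5388,.0284,-.1824]
print(d["fov_y"],proj(d,W(p,[[0,.025,.16],[0,-.025,.16],[-.016,.025,.16],[-.016,-.025,.16],[0,.085,.11],[0,-.085,.11],[-.1,.035,.042],[-.1,-.035,.042]])).round().tolist())
E
```

```text
time_s: 1.8
position: [0.5323, 0.0333, 0.3045]
tool_rot: [[0.984, -0.176, -0.001], [-0.176, -0.984, 0.001], [-0.001, -0.001, -1.0]]
ft_force: [-0.4, -1.2, -0.5]
grip_width: 0.0857
1.8 [0.5323 0.0333 0.3045] [-0.4 -1.2 -0.5] 0.0857
[[0.984, -0.176, -0.001], [-0.176, -0.984, 0.001], [-0.001, -0.001, -1.0]] [-9.2 18.1 70.2  0.1 91.7  1. ]
66.47580660830249 [[291.0, 175.0], [291.0, 229.0], [273.0, 175.0], [273.0, 229.0], [291.0, 103.0], [289.0, 264.0], [207.0, 148.0], [210.0, 203.0]]
```

View pics/w1.png

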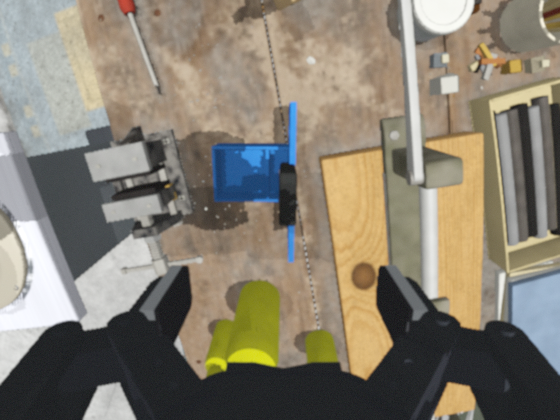

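The wrist view shows the tab at columns 280–297 and the plate ends at (293,103) and (292,262), about 5 px right of the prediction. I'll refit with this view included.

```bash
python3 - <<'E'
from fit import *
t=load("top0"); w=load("w1"); s=load("side0")
h=cv2.cvtColor(w["frame"],cv2.COLOR_RGB2HSV); m=cv2.inRange(h,(100,120,60),(125,255,255)); m[:90]=0;m[280:]=0;m[:,:200]=0;m[:,320:]=0
for r in (106,115,125,135,150,170,185,200,230,240,250,258): 
    x=np.where(m[r])[0]; print(r,x.min() if len(x) else 0,x.max() if len(x) else 0, end="; ")
y=np.where(m[:,292])[0]; print(y.min(),y.max()); y=np.where(m[:,225])[0]; print(y.min(),y.max())
bk=(w["frame"].max(2)<60); 
for r in (175,195,215): print(r,np.where(bk[r,260:310])[0][[0,-1]]+260)
print(np.where(bk[140:240,288])[0][[0,-1]]+140)
c=lambda o,k,L:np.array(o)+np.array(L)/k
P=[[0,.085,.11],[0,-.085,.11],[-.1,.035,.042],[-.1,-.035,.042]]
B=[[0,.025,.16],[0,-.025,.16],[-.016,.025,.16],[-.016,-.025,.16]]
br=[(t,P+B,c((255,190),4,[[32,53],[250,87],[80,201],[160,213],[112,57],[176,66],[108,84],[171,92]])),
(w,P,[[297,102],[295,263],[213,144],[214,202]])]
p,r=fit(br,[.42,.05,-.15]); print("br",p.round(4),np.degrees(p[2]),r.reshape(-1,2).round(1).tolist())
p,r=fit(br[1:],[.42,.05,-.15]); print("br wrist",p.round(4),np.degrees(p[2]),r.reshape(-1,2).round(1).tolist())
print("grip",W(p,[[-.008,0,.14]]).round(4), proj(w,W(p,B)).round(1).tolist())
E
```

```text
106 290 295; 115 289 295; 125 289 295; 135 289 295; 150 212 294; 170 213 278; 185 214 278; 200 215 278; 230 288 293; 240 288 292; 250 289 292; 258 289 292; 103 260
144 200
175 [280 281]
195 [280 295]
215 [279 294]
[165 224]
br [ 0.544   0.0286 -0.1901] -10.892418661804454 [[0.2, -1.1], [-0.1, -0.8], [-0.8, -2.2], [0.5, -1.7], [-0.7, -1.5], [-0.1, -1.1], [-0.5, -3.0], [0.4, -2.3], [-0.2, 0.3], [-2.0, -0.2], [-2.1, 2.1], [-0.4, -0.3]]
br wrist [ 0.5453  0.0287 -0.1864] -10.680617645777167 [[0.8, -0.1], [-0.6, -0.6], [-1.2, 2.1], [0.7, -0.3]]
grip [[0.5374 0.0302 0.14  ]] [[298.8, 173.0], [297.5, 227.5], [280.2, 172.8], [279.9, 227.4]]
```

```bash
python3 -m crank '[0,0,-0.01,0.005,-0.003,-0.02,60, 0,0,0,0,0,-0.03,60, 0,0,0,0,0,-0.03,60, 0,0,0,0,0,-0.03,60, 0,0,0,0,0,-0.03,60, 0,0,0,0,0,-0.02,60, 0,0,0,0,0,-0.0095,60, 0,0,0,0,0,0,20, 0,0,0,0,0,0,0, 0,0,0,0,0,0,0, 0,0,0,0,0,0,0, 0,0,0,0,0,0,0]' 90; python3 -c "
from h import *
st()"
```

```text
time_s: 3.05
position: [0.5365, 0.0268, 0.1371]
tool_rot: [[0.981, -0.192, 0.002], [-0.192, -0.981, -0.001], [0.002, 0.0, -1.0]]
ft_force: [-2.9, -1.0, 6.4]
grip_width: 0.015
3.05 [0.5365 0.0268 0.1371] [-2.9 -1.   6.4] 0.015
[[0.981, -0.192, 0.002], [-0.192, -0.981, -0.001], [0.002, 0.0, -1.0]] [-9.8 26.5 86.2 -0.  67.2  1.3]
```

```bash
python3 -m crank '[0,0,0,0,0,0.02,0, 0,0,0,0,0,0.04,0, 0,0,0,0,0,0.04,0, 0,0,0,0,0,0.04,0, 0,0,0,0,0,0.03,0, 0,0,0.0457,-0.0107,0.0173,0.002,0, 0,0,0.0457,-0.0107,0.0173,0.002,0, 0,0,0.0457,-0.0107,0.0173,0.002,0, 0,0,0.0457,-0.0107,0.0173,0.002,0, 0,0,0.0457,-0.0107,0.0173,0.002,0, 0,0,0.0457,-0.0107,0.0173,0.002,0, 0,0,0.0457,-0.0107,0.0173,0.002,0, 0,0,0.0457,-0.0107,0.0173,0.002,0, 0,0,0.0457,-0.0107,0.0173,0.002,0, 0,0,0.0457,-0.0107,0.0173,0.002,0, 0,0,0,0,0,0,0, 0,0,0,0,0,0,0]'; python3 - <<'E'
from fit import *
st(); d=snap("wrist","w2")
print(proj(d,W([.5344,.3362,.2648],[[0,.115,.15],[0,-.09,.15],[-.0135,.055,.119],[-.0135,-.055,.119]])).round().tolist())
E
```

```text
time_s: 4.75
position: [0.4285, 0.2004, 0.3251]
tool_rot: [[0.965, 0.262, -0.001], [0.262, -0.965, -0.0], [-0.001, 0.0, -1.0]]
ft_force: [1.0, -0.8, -2.3]
grip_width: 0.0147
4.75 [0.4285 0.2004 0.3251] [ 1.  -0.8 -2.3] 0.0147
[[0.965, 0.262, -0.001], [0.262, -0.965, -0.0], [-0.001, 0.0, -1.0]] [10.7 11.1 76.5 -0.  92.4 -4.5]
[[447.0, -60.0], [425.0, 177.0], [413.0, 22.0], [404.0, 138.0]]
```

View pics/w2.png

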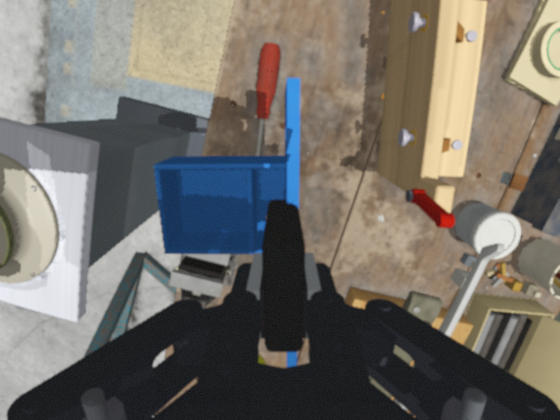

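The wrist view shows stud heads near (418,20) and (406,137), with the held bracket's plate end near (293,79) and pocket corners near (158,160) and (165,253). I'll zoom in to refine.

```bash
python3 - <<'E'
from fit import *
d=load("w2"); im=cv2.cvtColor(d["frame"],cv2.COLOR_RGB2BGR)
a=cv2.resize(im[0:150,380:480],None,fx=4,fy=4,interpolation=cv2.INTER_CUBIC)
b=cv2.resize(im[60:285,150:310],(400,562),interpolation=cv2.INTER_CUBIC); b=np.vstack([b,np.zeros((38,400,3),np.uint8)])
cv2.imwrite("pics/z2.png",np.hstack([a,b]))
p=np.array([.4285,.2004]); 
# bracket in world if grip == TCP+3mm up
th=np.arctan2(.262,.965); q=[p[0]+.008*np.cos(th),p[1]+.008*np.sin(th),th]
dz=.3251+.003-.14
print(proj(d,W(q,np.array([[0,.085,.11],[-.006,.085,.11],[-.1,.035,.042],[-.1,-.035,.042],[0,.025,.16],[-.016,.025,.16]])+[0,0,dz])).round(1).tolist())
E
```

```text
[[300.9, 86.2], [287.7, 86.2], [154.0, 169.1], [164.7, 258.7], [305.6, 253.7], [260.9, 253.7]]
```

View pics/z2.png

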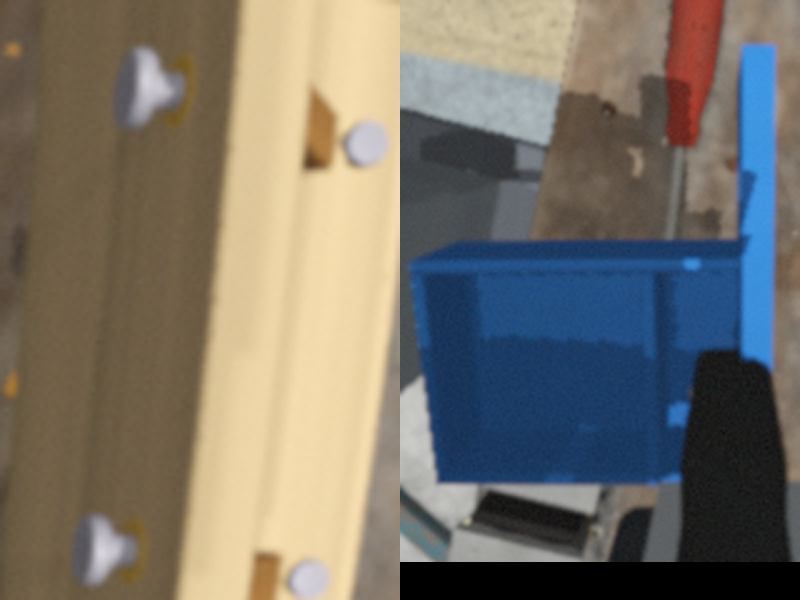

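The stud head fronts are at (412.5,22) and (402.5,137.5), within about 1 px of the stand estimate. The bracket sits about 3.5 mm to the left of the TCP in the grip. Next is the pre-insert pose.

```bash
python3 -m crank '[0,0,0,0.0051,0.0117,-0.0114,0, 0,0,0,0.0051,0.0117,-0.0114,0, 0,0,0,0.0051,0.0117,-0.0114,0, 0,0,0,0.0051,0.0117,-0.0114,0, 0,0,0,0.0051,0.0117,-0.0114,0, 0,0,0,0.0051,0.0117,-0.0114,0, 0,0,0,0.0051,0.0117,-0.0114,0, 0,0,0,0.0051,0.0117,-0.0114,0, 0,0,0,0.0051,0.0117,-0.0114,0, 0,0,0,0.0051,0.0117,-0.0114,0, 0,0,0,0,0,0,0, 0,0,0,0,0,0,0]'; python3 - <<'E'
from fit import *
st(); s=snap("side","s2",(220,110,380,230),5); d=snap("wrist","w3")
p=[.5344,.3362,.2648]
print(proj(d,W(p,[[-.0135,.055,.119],[-.0135,-.055,.119],[0,.115,.15]])).round().tolist())
E
```

```text
time_s: 6.0
position: [0.4802, 0.3172, 0.2116]
tool_rot: [[0.965, 0.261, -0.0], [0.261, -0.965, -0.0], [-0.0, 0.0, -1.0]]
ft_force: [0.0, 0.2, -2.7]
grip_width: 0.0149
6.0 [0.4802 0.3172 0.2116] [ 0.   0.2 -2.7] 0.0149
[[0.965, 0.261, -0.0], [0.261, -0.965, -0.0], [-0.0, 0.0, -1.0]] [21.7 25.8 73.5 -0.  80.7  6.5]
[[348.0, 133.0], [339.0, 278.0], [388.0, 26.0]]
```

View pics/s2.png

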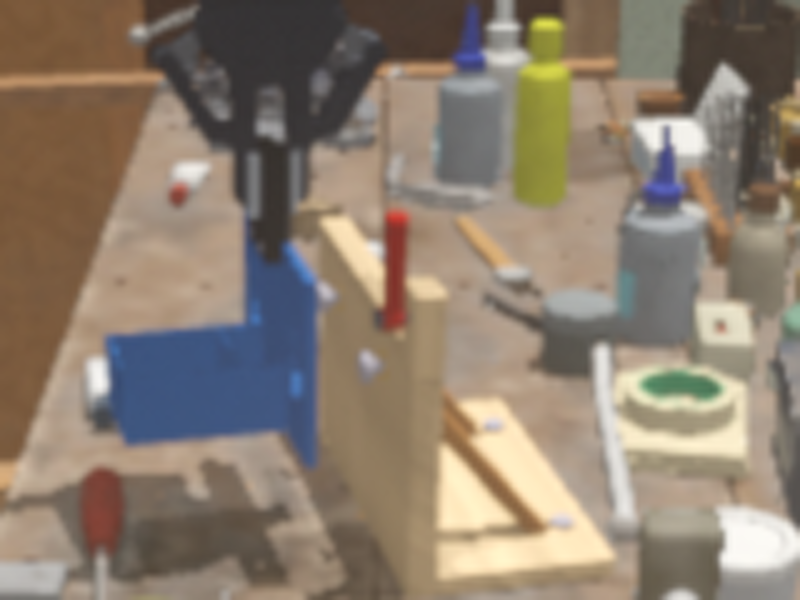

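```bash
python3 -m crank '[0,0,0,0.0086,0.0024,0,0, 0,0,0,0.0086,0.0024,0,0, 0,0,0,0.0086,0.0024,0,0, 0,0,0,0.0048,0.0013,0,0, 0,0,0,0.0048,0.0013,0,0, 0,0,0,0.0038,0.0010,0,0, 0,0,0,0,0,0,0]'; python3 -m crank '[0,0,0,0.0039,0.0010,0,0, 0,0,0,0.0039,0.0011,0,0, 0,0,0,0,0,0,0]'
```

```text
time_s: 6.8
position: [0.5198, 0.3279, 0.2116]
tool_rot: [[0.965, 0.261, -0.0], [0.261, -0.965, -0.0], [-0.0, 0.0, -1.0]]
ft_force: [0.2, 0.8, -2.8]
grip_width: 0.0152
time_s: 7.1
position: [0.5255, 0.3298, 0.2116]
tool_rot: [[0.966, 0.26, -0.006], [0.26, -0.966, -0.001], [-0.006, -0.0, -1.0]]
ft_force: [-9.4, -1.5, 1.0]
grip_width: 0.0156
```

```bash
python3 -m crank '[0,0,0,0,0,-0.003,0, 0,0,0,0,0,-0.003,0, 0,0,0,0,0,-0.003,0, 0,0,0,0,0,0,0]'; python3 -m crank '[0,0,0,0,0,-0.004,0, 0,0,0,0,0,-0.004,0, 0,0,0,0,0,-0.004,0, 0,0,0,0,0,0,0]'
```

```text
time_s: 7.5
position: [0.5254, 0.3294, 0.2024]
tool_rot: [[0.966, 0.26, -0.005], [0.26, -0.966, -0.002], [-0.006, 0.001, -1.0]]
ft_force: [-7.3, -4.1, -1.2]
grip_width: 0.0151
time_s: 7.9
position: [0.5253, 0.3293, 0.1903]
tool_rot: [[0.966, 0.26, -0.006], [0.26, -0.966, -0.003], [-0.006, 0.001, -1.0]]
ft_force: [-8.0, -4.2, -1.3]
grip_width: 0.0149
```

```bash
python3 -m crank '[0,0,0,0,0,-0.002,0, 0,0,0,0,0,-0.002,0, 0,0,0,0,0,0,0]'; python3 -m crank '[0,0,0,0,0,-0.002,0, 0,0,0,0,0,-0.001,0, 0,0,0,0,0,0,0]'
```

```text
time_s: 8.2
position: [0.5253, 0.3292, 0.1871]
tool_rot: [[0.966, 0.26, -0.005], [0.26, -0.966, -0.002], [-0.005, 0.001, -1.0]]
ft_force: [-10.3, -5.1, 3.6]
grip_width: 0.0148
time_s: 8.5
position: [0.5254, 0.3292, 0.1868]
tool_rot: [[0.966, 0.26, -0.003], [0.26, -0.966, -0.001], [-0.003, 0.001, -1.0]]
ft_force: [-14.9, -8.4, 20.0]
grip_width: 0.015
```

```bash
python3 -m crank '[0,0,0,-0.001,0,0.002,0, 0,0,0,-0.001,0,0,10, 0,0,0,0,0,0,35, 0,0,0,0,0,0,50, 0,0,0,0,0,0,50, 0,0,0,0,0,0.03,50, 0,0,0,0,0,0.04,50, 0,0,0,0,0,0.04,50, 0,0,0,0,0,0,50]'; python3 - <<'E'
from fit import *
p=[.5344,.3362,.2648]; w=load("w2"); s=load("side0")
for a in(-.25,0,.25):
    P=[[-.0085,-.105+r*np.sin(a),.168+r*np.cos(a)] for r in (0,.061)]
    print(a,proj(w,W(p,P)).round().tolist(),proj(s,W(p,P)).round().tolist())
for d,nm in((w,"w"),(s,"s")):
    h=cv2.cvtColor(d["frame"],cv2.COLOR_RGB2HSV); m=cv2.inRange(h,(0,170,90),(6,255,255))|cv2.inRange(h,(174,170,90),(180,255,255))
    n,_,S,C=cv2.connectedComponentsWithStats(m); print(nm,[S[i].tolist() for i in range(1,n) if S[i,4]>30])
d=snap("wrist","w4")
E
```

```text
time_s: 9.4
position: [0.5264, 0.3306, 0.3019]
tool_rot: [[0.965, 0.261, 0.011], [0.261, -0.965, 0.004], [0.011, -0.001, -1.0]]
ft_force: [0.5, 0.1, -0.2]
grip_width: 0.0426
-0.25 [[422.0, 197.0], [450.0, 235.0]] [[300.0, 173.0], [302.0, 154.0]]
0 [[422.0, 197.0], [455.0, 217.0]] [[300.0, 173.0], [300.0, 151.0]]
0.25 [[422.0, 197.0], [457.0, 197.0]] [[300.0, 173.0], [299.0, 150.0]]
w [[260, 44, 19, 29, 341], [257, 75, 18, 43, 377], [413, 189, 42, 39, 651]]
s [[397, 75, 4, 15, 34]]
```

View pics/w4.png

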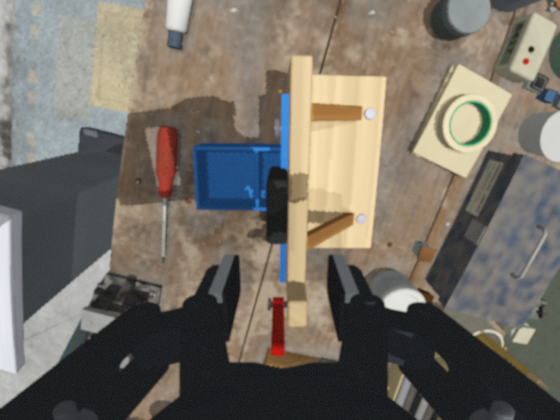

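The bracket is hung, with the tab at (277,205) and the plate flush along the panel. The catch is upright at (278,325). Next I go to its right side with closed fingers.

```bash
python3 -m crank '[0,0,0,0.0041,-0.0192,0,20, 0,0,0,0.0041,-0.0192,0,0, 0,0,0,0.0041,-0.0192,0,0, 0,0,0,0.0041,-0.0192,0,0, 0,0,0,0.0041,-0.0192,0,0, 0,0,0,0.0041,-0.0192,0,0, 0,0,0,0.0041,-0.0192,0,0, 0,0,0,0.0041,-0.0192,0,0, 0,-0.011,0,0,0,-0.025,0, 0,0,0,0,0,-0.025,0, 0,0,0,0,0,-0.025,0, 0,0,0,0,0,0,0]'; python3 - <<'E'
from fit import *
st();q=observe()["position"]; v=np.array(q[:2])-[.5344,.3362]; print("stand frame",.965*v[0]+.2617*v[1],-.2617*v[0]+.965*v[1])
E
```

```text
time_s: 10.65
position: [0.5564, 0.1761, 0.2166]
tool_rot: [[0.965, 0.261, 0.003], [0.261, -0.965, -0.001], [0.002, 0.001, -1.0]]
ft_force: [-0.8, 0.6, -0.3]
grip_width: 0.0002
10.65 [0.5564 0.1761 0.2166] [-0.8  0.6 -0.3] 0.0002
[[0.965, 0.261, 0.003], [0.261, -0.965, -0.001], [0.002, 0.001, -1.0]] [ 6.  26.3 71.8 -0.1 81.8 -9.1]
stand frame -0.020708798965414593 -0.16023676688868976
```

```bash
python3 -m crank '[0,0,0,-0.0014,0.0125,0.005,0, 0,0,0,-0.0034,0.0125,0.005,0, 0,0,0,-0.0034,0.0125,0,0, 0,0,0,-0.0024,0.0087,-0.0008,0, 0,0,0,-0.0024,0.0087,-0.0008,0, 0,0,0,-0.0020,0.0076,-0.0042,0, 0,0,0,-0.0020,0.0076,-0.0042,0, 0,0,0,-0.0015,0.0055,-0.007,0, 0,0,0,-0.0015,0.0055,-0.007,0, 0,0,0,-0.0007,0.0024,-0.008,0, 0,0,0,-0.0007,0.0024,-0.008,0, 0,0,0,0,0,-0.002,0, 0,0,0,0,0,0,0]'; python3 - <<'E'
from fit import *
st();q=observe()["position"]; v=np.array(q[:2])-[.5344,.3362]; print("stand frame",.965*v[0]+.2617*v[1],-.2617*v[0]+.965*v[1])
E
```

```text
time_s: 11.95
position: [0.5364, 0.262, 0.1882]
tool_rot: [[0.965, 0.261, 0.01], [0.261, -0.965, -0.0], [0.009, 0.003, -1.0]]
ft_force: [-0.1, -0.1, 0.0]
grip_width: -0.0
11.95 [0.5364 0.262  0.1882] [-0.1 -0.1  0. ] -0.0
[[0.965, 0.261, 0.01], [0.261, -0.965, -0.0], [0.009, 0.003, -1.0]] [14.8 28.8 72.3 -0.2 78.3 -0.3]
stand frame -0.017449819430446895 -0.07209656750843381
```

```bash
python3 -m crank '[0,0,0,-0.001,0.003,-0.002,0, 0,0,0,0,0,-0.002,0, 0,0,0,0,0,0,0]'; python3 - <<'E'
from h import *
st(); d=snap("side","s3",(230,120,340,210),6); snap("wrist","w5",(200,150,400,300),4)
E
```

```text
time_s: 12.25
position: [0.5359, 0.2652, 0.1867]
tool_rot: [[0.965, 0.261, 0.014], [0.261, -0.965, 0.0], [0.013, 0.003, -1.0]]
ft_force: [-3.0, -1.8, 9.8]
grip_width: -0.0
12.25 [0.5359 0.2652 0.1867] [-3.  -1.8  9.8] -0.0
[[0.965, 0.261, 0.014], [0.261, -0.965, 0.0], [0.013, 0.003, -1.0]] [15.1 28.9 72.5 -0.2 77.9 -0. ]
```

View pics/s3.png

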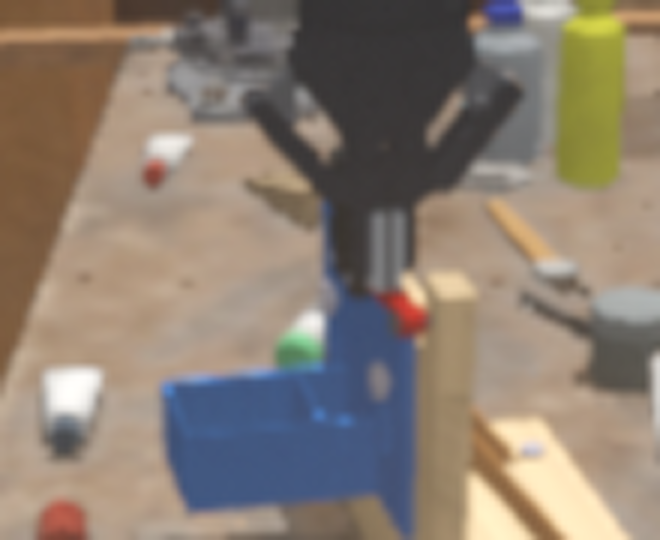

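The catch lies level: it is seen end-on at (405,312), with the fingers bearing on it at about 10 N. Next I measure the bottle.

```bash
python3 - <<'E'
from fit import *
t=load("top0"); s=load("side0")
A=np.linspace(0,2*np.pi,60)
prof=[(.0235,0),(.0235,.105),(.0145,.126),(.0145,.153)]
C=np.array([[r*np.cos(a),r*np.sin(a),z] for r,z in prof for a in A])
bb=lambda d,p:(lambda q:np.r_[q.min(0),q.max(0)])(proj(d,C+[p[0],p[1],0]))
o={id(t):np.array([370,199,390,214]),id(s):np.array([279,287,305,368])}
for n,L in(("both",[t,s]),("top",[t]),("side",[s])):
    f=lambda p:np.concatenate([bb(d,p)-o[id(d)] for d in L])
    q=least_squares(f,[.54,-.25],loss="soft_l1"); print(n,q.x.round(4),f(q.x).round(1))
E
```

```text
both [ 0.5406 -0.2574] [-3.2 -1.   0.2  2.9 -0.7 -0.4  0.9  1.4]
top [ 0.5428 -0.2613] [-2.1 -1.7  1.4  2.3]
side [ 0.5404 -0.2556] [-0.8 -1.1  0.8  0.7]
```

```bash
python3 -m crank '[0,0,0,0,0,0.02,0, 0,0,0,0,0,0.04,0, 0,0,0,0,0,0.04,0, 0,0,0,0,0,0.04,0, 0,-0.014,0,0,0,0,30]'; python3 -c "
from h import *
st()"
```

```text
time_s: 12.85
position: [0.5367, 0.2655, 0.3306]
tool_rot: [[0.965, 0.261, 0.036], [0.261, -0.965, 0.003], [0.035, 0.007, -0.999]]
ft_force: [0.1, 0.8, 0.1]
grip_width: 0.0132
12.85 [0.5367 0.2655 0.3306] [0.1 0.8 0.1] 0.0132
[[0.965, 0.261, 0.036], [0.261, -0.965, 0.003], [0.035, 0.007, -0.999]] [15.2 23.8 57.4 -0.4 96.9 -0. ]
```

```bash
python3 -m crank '[0,0.036,0,0.0003,-0.0401,0,60, 0,0,0,0.0003,-0.0401,0,60, 0,0,0,0.0003,-0.0401,0,60, 0,0,0,0.0003,-0.0401,0,60, 0,0,0,0.0003,-0.0401,0,60, 0,0,0,0.0003,-0.0401,0,60, 0,0,0,0.0003,-0.0401,0,60, 0,0,0,0.0003,-0.0401,0,60, 0,0,0,0.0003,-0.0401,0,60, 0,0,0,0.0003,-0.0401,0,60, 0,0,0,0.0003,-0.0401,0,60, 0,0,0,0.0003,-0.0401,0,60, 0,0,0,0.0003,-0.0403,0,60, 0,0,0,0,0,0,60, 0,0,0,0,0,0,60]'; python3 - <<'E'
from fit import *
st(); d=snap("wrist","w6")
print(proj(d,[[.5405,-.256,.153],[.5405,-.256,0]]).round().tolist())
E
```

```text
time_s: 14.35
position: [0.5393, -0.2568, 0.324]
tool_rot: [[0.966, 0.26, -0.012], [0.26, -0.966, 0.001], [-0.011, -0.004, -1.0]]
ft_force: [0.8, 0.5, 0.3]
grip_width: 0.0515
14.35 [ 0.5393 -0.2568  0.324 ] [0.8 0.5 0.3] 0.0515
[[0.966, 0.26, -0.012], [0.26, -0.966, 0.001], [-0.011, -0.004, -1.0]] [-36.7  24.9  56.6  -0.4  99.1 -51.8]
[[287.0, 191.0], [287.0, 165.0]]
```

View pics/w6.png

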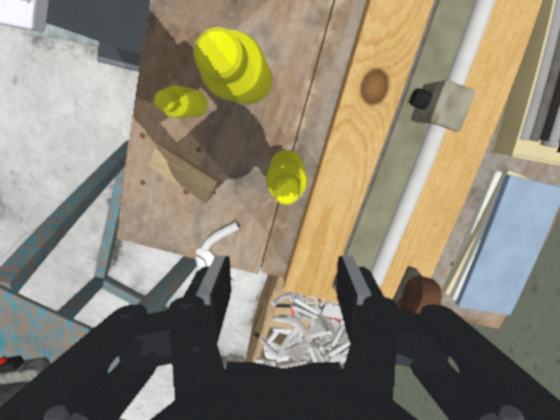

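The cap is at (287,188) against a predicted (287,191), so the position is good. Descending onto the cap.

```bash
python3 -m crank '[0,-0.012,0,0.001,0.001,-0.03,60, 0,0,0,0,0,-0.04,60, 0,0,0,0,0,-0.04,60, 0,0,0,0,0,-0.04,60, 0,0,0,0,0,-0.023,60, 0,0,0,0,0,-0.01,60, 0,0,0,0,0,0,60]' 40; python3 -m crank '[0,0,0,0,0,0,30, 0,0,0,0,0,0,20, 0,0,0,0,0,0,0, 0,0,0,0,0,0,0, 0,0,0,0,0,0,0]'
```

```text
time_s: 15.1
position: [0.5405, -0.2542, 0.1414]
tool_rot: [[0.965, 0.262, -0.0], [0.262, -0.965, 0.001], [0.0, -0.001, -1.0]]
ft_force: [0.1, 0.3, -0.2]
grip_width: 0.0512
time_s: 15.6
position: [0.541, -0.2556, 0.1437]
tool_rot: [[0.965, 0.261, 0.004], [0.261, -0.965, -0.002], [0.003, 0.003, -1.0]]
ft_force: [-1.0, 0.7, 6.5]
grip_width: 0.0281
```

```bash
python3 -m crank '[0,0,0,0,0,0.02,0, 0,0,0,0,0,0.04,0, 0,0,0,0,0,0.045,0, 0,0,0,0,0,0.045,0, 0,0,0,0,0,0.037,0, 0,0,0,-0.003,0.02,0,0]'; python3 -m crank '[0,0,0,-0.005,0.0396,0,0, 0,0,0,-0.005,0.0396,0,0, 0,0,0,-0.005,0.0396,0,0, 0,0,0,-0.005,0.0396,0,0, 0,0,0,-0.005,0.0396,0,0, 0,0,0,-0.005,0.0396,0,0, 0,0,0,-0.005,0.0396,0,0, 0,0,0,-0.005,0.0396,0,0, 0,0,0,-0.005,0.0396,0,0, 0,0,0,-0.005,0.0396,0,0, 0,0,0,-0.005,0.0396,0,0, 0,0,0,-0.005,0.0396,0,0, 0,0,0,-0.005,0.0396,0,0, 0,0,0,-0.0027,0.0396,0,0, 0,0,0,0,0,0,0, 0,0,0,0,0,0,0, 0,0,0,0,0,0,0]'; python3 - <<'E'
from fit import *
st(); d=snap("side","s4",(200,60,360,180),5)
E
```

```text
time_s: 16.2
position: [0.5383, -0.2371, 0.3345]
tool_rot: [[0.966, 0.259, 0.01], [0.259, -0.966, -0.007], [0.008, 0.009, -1.0]]
ft_force: [-0.0, -0.0, -1.5]
grip_width: 0.0278
time_s: 17.9
position: [0.4699, 0.3184, 0.3291]
tool_rot: [[0.966, 0.26, 0.001], [0.26, -0.966, -0.0], [0.001, 0.0, -1.0]]
ft_force: [-0.4, -0.5, -1.1]
grip_width: 0.0281
17.9 [0.4699 0.3184 0.3291] [-0.4 -0.5 -1.1] 0.0281
[[0.966, 0.26, 0.001], [0.26, -0.966, -0.0], [0.001, 0.0, -1.0]] [22.2 21.2 61.6 -0.  97.1  7.1]
```

View pics/s4.png

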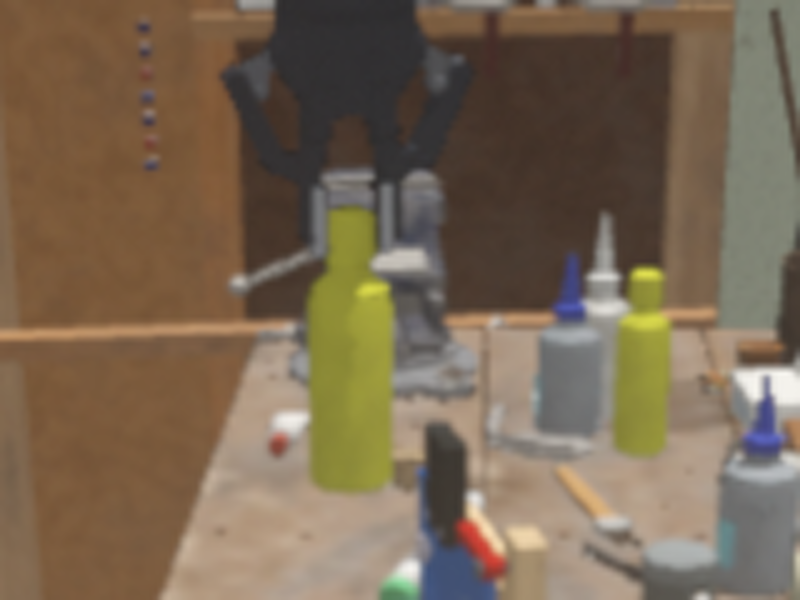

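The bottle hangs upright (axis near crop column 350), and the catch is level over the bracket's shoulder. Lowering it.

```bash
python3 -m crank '[0,0,0,0,0,-0.03,0, 0,0,0,0,0,-0.03,0, 0,0,0,0,0,-0.025,0, 0,0,0,0,0,-0.015,0, 0,0,0,0,0,-0.015,0, 0,0,0,0,0,-0.006,0, 0,0,0,0,0,0,0]'; python3 -m crank '[0,0,0,0,0,-0.004,0, 0,0,0,0,0,-0.003,0, 0,0,0,0,0,0,0]'
```

```text
time_s: 18.65
position: [0.4699, 0.3184, 0.2076]
tool_rot: [[0.966, 0.26, 0.0], [0.26, -0.966, -0.0], [-0.0, 0.0, -1.0]]
ft_force: [-0.4, -0.6, -1.2]
grip_width: 0.028
time_s: 18.95
position: [0.4697, 0.3191, 0.2008]
tool_rot: [[0.965, 0.261, 0.001], [0.261, -0.965, -0.0], [0.001, 0.0, -1.0]]
ft_force: [0.4, -0.4, -2.3]
grip_width: 0.0277
```

```bash
python3 -m crank '[0,0,0,0,0,-0.002,0, 0,0,0,0,0,-0.001,0, 0,0,0,0,0,0,0]'; python3 -m crank '[0,0,0,0,0,-0.0015,0, 0,0,0,0,0,0,0]'
```

```text
time_s: 19.25
position: [0.4697, 0.3192, 0.1977]
tool_rot: [[0.965, 0.261, 0.001], [0.261, -0.965, -0.0], [0.001, 0.0, -1.0]]
ft_force: [-0.5, 1.0, -0.9]
grip_width: 0.0277
time_s: 19.45
position: [0.4699, 0.3192, 0.1965]
tool_rot: [[0.965, 0.261, 0.002], [0.261, -0.965, 0.0], [0.002, 0.0, -1.0]]
ft_force: [-0.1, -1.3, -1.5]
grip_width: 0.0277
```

```bash
python3 -m crank '[0,0,0,0,0,-0.0015,0, 0,0,0,0,0,0,0]'; python3 -m crank '[0,0,0,0,0,-0.0015,0, 0,0,0,0,0,0,0]'
```

```text
time_s: 19.65
position: [0.47, 0.3194, 0.1956]
tool_rot: [[0.965, 0.261, 0.002], [0.261, -0.965, 0.001], [0.003, -0.0, -1.0]]
ft_force: [-1.2, 0.0, 4.6]
grip_width: 0.0276
time_s: 19.85
position: [0.4702, 0.3197, 0.1955]
tool_rot: [[0.965, 0.261, 0.004], [0.261, -0.965, 0.002], [0.005, -0.001, -1.0]]
ft_force: [-3.1, -0.6, 13.5]
grip_width: 0.0279
```

```bash
python3 -m crank '[0,0,0,0,0,0.002,0, 0,0,0,0,0,0,38, 0,0,0,0,0,0,48, 0,0,0,0,0,0,52, 0,0,0,0,0,0,52, 0,0,0,0,0,0.01,52, 0,0,0,0,0,0.02,52, 0,0,0,0,0,0.04,52, 0,0,0,0,0,0.04,52, 0,0,0,-0.03,-0.03,0.02,52, 0,0,0,-0.03,-0.03,0,52, 0,0,0,-0.02,-0.03,0,52, 0,0,0,0,-0.03,0,52, 0,0,0,0,-0.03,0,52, 0,0,0,0,0,0,52, 0,0,0,0,0,0,52]'; python3 - <<'E'
from fit import *
st(); k=cv2.INTER_CUBIC
a,b,c=[cv2.cvtColor(snap(n,"f_"+n)["frame"],cv2.COLOR_RGB2BGR) for n in("side","top","wrist")]
A=cv2.resize(a[110:230,220:340],(400,400),interpolation=k); B=cv2.resize(b[160:260,130:230],(400,400),interpolation=k)
C=cv2.resize(c,(267,200)); D=np.zeros((200,800,3),np.uint8); D[:,:267]=C
cv2.imwrite("pics/final.png",np.vstack([np.hstack([A,B]),D]))
E
```

```text
time_s: 21.45
position: [0.3898, 0.1689, 0.326]
tool_rot: [[0.966, 0.26, 0.002], [0.26, -0.966, 0.0], [0.002, 0.0, -1.0]]
ft_force: [-0.3, -0.5, -0.7]
grip_width: 0.0442
21.45 [0.3898 0.1689 0.326 ] [-0.3 -0.5 -0.7] 0.0442
[[0.966, 0.26, 0.002], [0.26, -0.966, 0.0], [0.002, 0.0, -1.0]] [ 7.4  5.8 82.8  0.  91.2 -7.7]
```

View pics/final.png

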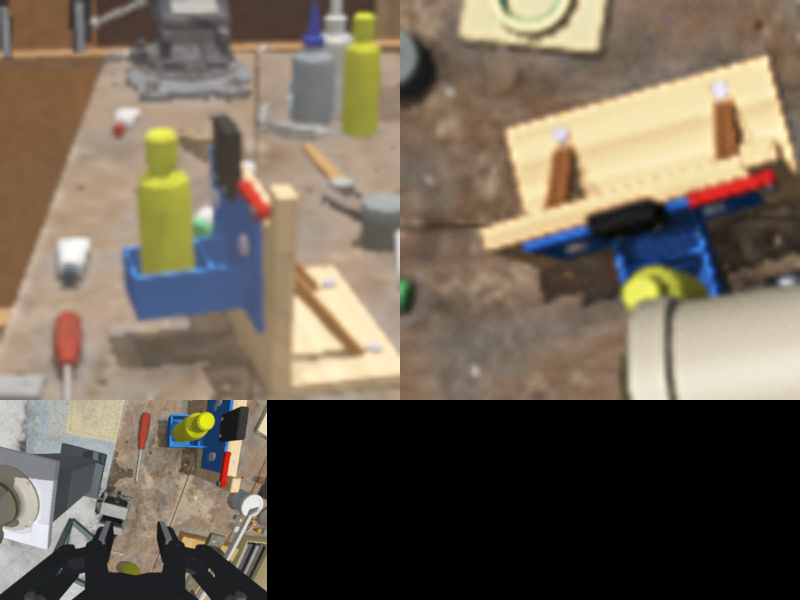

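The bottle stands upright in the pocket and the catch lies over the shoulder. One numeric check of the catch angle before handing in.

```bash
python3 - <<'E'
from fit import *
p=[.5344,.3362,.2648]
for n in("side","wrist"):
    d=load("f_"+n); h=cv2.cvtColor(d["frame"],cv2.COLOR_RGB2HSV); m=cv2.inRange(h,(0,170,80),(6,255,255))|cv2.inRange(h,(174,170,80),(180,255,255))
    k,_,S,C=cv2.connectedComponentsWithStats(m); print(n,[(S[i].tolist(),C[i].round(1).tolist()) for i in range(1,k) if S[i,4]>25])
    for a in(1.35,1.45,1.57):
        P=[[-.0085+dx,-.105+r*np.sin(a)+u*np.cos(a),.168+r*np.cos(a)-u*np.sin(a)] for r in np.linspace(-.006,.061,9) for u in(-.005,.005) for dx in(-.0055,.0055)]
        q=proj(d,W(p,P)); print(a,q.min(0).round(1),q.max(0).round(1),q.mean(0).round(1))
E
```

```text
side [([397, 75, 4, 15, 35], [398.6, 81.7]), ([292, 165, 8, 9, 26], [295.4, 168.8])]
1.35 [292.3 159.3] [302.7 176.3] [297.4 167.7]
1.45 [292.2 161.1] [302.6 176.2] [297.3 168.5]
1.57 [292.2 163.5] [302.6 176. ] [297.3 169.6]
wrist [([295, 28, 19, 28, 267], [306.1, 38.9]), ([291, 58, 19, 44, 371], [298.3, 83.9]), ([461, 109, 23, 74, 1003], [471.4, 144.7])]
1.35 [460.9 108.5] [498.9 184.2] [479.1 147. ]
1.45 [461.  107.8] [494.9 184. ] [477.4 146.3]
1.57 [461.3 108. ] [490.  183.5] [475.3 145.8]
```

```bash
python3 -c "
from rig import *
print(close_job())"
```

```text
the job is handed in; nothing more can be done
None
```

I hung the bracket, closed the catch, stood the bottle in the pocket and handed the job in with the robot clear of everything, at about 21.6 s of the 64 s allowed.

- **Bracket:** I fitted it over the studs and slid it down about 24 mm. It stopped against 20 N at a tool height of 0.187 m, the calculated home position.
- **Catch:** I swung it down to its stop, where it pushed back with about 10 N. In the final side and wrist pictures it fits the level position best of the angles I tried. The wrist outline ended 6 px short of the predicted one on one side.
- **Bottle:** I moved the middle-sized yellow one by its cap and lowered it into the pocket until it met the floor, which read 13.5 N at most. The final picture shows it standing upright, with the gripper open and well clear.

Two readings disagreed slightly. The top-view estimate of where the bracket first stood was about 6 mm off the close-up, and I used the close-up. The panel was met about 2 mm earlier than predicted, so I shifted the bottle's target by 1.5 mm to allow for it. No check failed.

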